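Find the hidden catch in a laid-deck locker and open its hatch

ROBOT

A 6-joint arm with a two-finger parallel gripper is mounted at the origin on a cart in front of the work surface, level with it; the furniture and walls round the work are solid. World frame = base frame: x ahead of the robot, y to its left, z up, the work surface at z = 0. Lengths are in mm, angles in rad, forces in N, time in s.
With the tool pointing down it reaches from about 350 to 875 mm from the base axis. Payload 4.2 kg.
Tool frame: the origin (TCP) lies at the very end of the fingers, on their centre line; the grasp point (between the pads) lies 19 mm behind it; z points along the fingers, y is the line along which they close (so a half turn about z gives the same grasp; the last joint's range is limited). The gripper opens to 85 mm and grips with 20 to 120 N. Pads are 22 mm wide; open, the fingers measure 114 mm over their backs; the gripper's body (76 mm by 85 mm) begins 54 mm behind the grasp point. The pads swing forward as they close: fully open they stand 13 mm farther back than shut.
Start: joints at [-0.947, 0.385, 0.008, 0, -1.194, -0.259], TCP at [222.991, -583.845, 231.312] pointing down, gripper open.
Joint ranges: [-3.14, 3.14], [-1.21, 2.06], [-1.07, 1.41], [-3.16, 2.05], [-2.99, -0.16], [-3.1, 3.1]. Speed limits (rad/s): [2.79, 2.79, 3.14, 3.14, 3.14, 3.14].

INTERFACE

Orientations are given as a unit quaternion [x, y, z, w].
In Python, from bench import read_state, get_image, camera_model, job_done gives the robot as it stands.
- The arm moves only by the shell command python3 -m handwheel 'ROWS'. ROWS is JSON, a list of rows, each a list of 7 numbers: the shift along the tool's x, y, z in m, then the turn, a rotation vector about the tool's x, y, z in rad, then the gripper's target within -1 to 1 (fully open at 1, half-way at 0, shut at -1). In form: [[dx, dy, dz, wx, wy, wz, jaw], ...]. A call has 1 to 10 rows; each row is the pose to reach, as a shift and turn from the pose commanded when the call began, along the tool's axes at that moment; what a row does not reach only later rows make up. A row lasts 1/8 s, in which the tool goes at most 62.5 mm and 10.7 degrees, less where a joint would pass 70% of its speed; a pose out of reach is approached as far as the arm can. A call with a gripper value outside its range is refused whole. The fingers move at their own pace and stop on an object; the grip force is fixed at half the most. Time passes only in rows, so rows that repeat a pose let the fingers close. It gives the time, the measured TCP pose, the force, the opening and the grip force at its end, in the units of the state.
- read_state(): the state, without advancing time (a new reading comes with each control period).
- get_image(name): name is "side" or "top"; returns (picture, depth): 480x640x3 uint8, blue, green, red; 480x640 float32, mm along the optical axis (not along the pixel's ray), 0 where there is no reading.
- camera_model(name): a dict with "K" (3x3 intrinsics, pixels), "dist" ([k1, k2, p1, p2, k3] as OpenCV has them; the pictures are not rectified), "rvec" (rotation vector, rad) and "tvec" (3), from world to camera coordinates, as OpenCV has them. Camera axes: x right, y down, z forward; pixel columns grow to the right and rows downward; lengths in mm; the calibration is good to about 2 mm. A picture is of the moment at which its call begins. camera_model takes no time and is no camera call.
- job_done(): hands the job in; it is judged then, once.
The state is a dict: "clock": time; "joints": joint angles; "joint_vel": joint speeds; "joint_efforts": joint torques, N m; "position": TCP position; "ee_rot": TCP orientation; "contact_force": force on the tool from outside, world axes, zero at the start; "wrist_torque": the same for the moment, N m; "gripper_width": finger opening in mm; "grasp_force": force on a finger pad.
Only numpy, scipy, OpenCV 4.12 (cv2) and the standard library are available. Lean on these libraries where they do the work, as an engineer would, in place of code of your own. Each camera call takes 0.05 s, during which the arm holds its last target. There are 200 camera calls.

TASK

The teak locker's hatch is held shut by a concealed catch: one of the five short staves along the near margin of its deck is the push button, set slightly lower than the others but otherwise just like them. Feel gently along the row with the fingertips to find the sprung stave, press it in so that the catch lets go and the hatch springs ajar, then push the hatch over with the fingertips, without flinging it, until it lies fully back against its stop, and take the hand away. Nothing is to be gripped or lifted: leave the plane, chisel and pencil beside the locker where they lie.

Things in the scene. Friction and masses are not known exactly. Their poses are not given: they have to be found in the camera images.
- locker: Low teak deck locker fixed on the bench, 246 mm deep (x) by 345 mm wide (y), flat deck 100 mm above the bench. Origin: on the bench, mid width, 116 mm behind its front face; x points to the back (hinge side), y to its left, z up. From the front: a 14 mm rail, the row of five staves, a 10 mm rail, then the hatch, which fills the rest of the deck. It holds a cotton ball and an iron.
- stave_row (a point): Centre of the row of five teak staves, at deck height; axes as the locker's. Stave centres at y = -130, -65, 0, 65, 130 mm; each 46 mm (x) by 60 mm (y), with black seams between. Four are solid and flush with the deck. One, at any of the five places, is the button: its top is 2.5 mm lower and it sinks between its neighbours, so fingertips must keep within its outline.
- press_stave (a joint): How far the sprung stave is pressed in, 0 to 0.008 m. It yields from about 2.5 N and is fully in at about 6 N; the catch lets go at about 0.004 m. It springs back to 0 when let go.
- hatch (a joint): Opening angle of the hatch, rad: 0 shut and flush, 1.92 back against its stop. When the catch lets go, a sprung plunger lifts it to about 0.7, where it rests; from there its varnished front edge must be pushed back and up (about 5 N; it rises as it goes); past about 1.7 it sinks back to the stop by its own weight. The hinge is damped.
- hatch_hinge (a point): Middle of the hatch's hinge line, at the hatch's back top edge, 102 mm above the bench, 112 mm behind the locker's origin; the line runs along the locker's y. With the hatch shut its top lies 2 mm and its underside 16 mm below this line.
- hatch_edge (a point): Middle of the hatch's front edge face, 149 mm from the hinge line; moves with the hatch (14 mm thick, 315 mm wide). Beneath it: at mid width a brass stirrup 28 mm wide, 7 to 17 mm behind the edge, 31 mm down from the underside; 100 mm left and right of the middle two battens 24 mm wide, 14 mm deep, that begin 14 mm behind the edge.
- block_plane: Black iron block plane, 45 x 162 x 40 mm, loose on the bench right of the locker, long along its own y; origin under its middle. A bystander.
- chisel: Wood-handled chisel, 28 x 271 x 34 mm, loose on the bench left of the locker; long along its own y; origin under its middle. A bystander.
- pencil: Red carpenter's pencil, 13 x 165 x 8 mm, loose on the bench right of the plane, long along its own y; origin under its middle. A bystander.

How it is judged (in metres and radians):
On the way:
1. the sprung stave is pressed in far enough to free the catch (value of joint press_stave above 0.0035 m), for 0.05 s.
At the end, for the whole second after the job is handed in: the hatch lies back within 0.12 rad of its stop, the sprung stave has come up again (within 1.5 mm), and plane, chisel and pencil lie within 20 mm of where they were (value of joint hatch above 1.8 rad and value of joint press_stave below 0.0015 m and distance of each of block_plane, chisel, pencil from where it was at the start of the episode below 0.02 m); the robot touches nothing.
It fails at once if the fingers bear on something with more than 60 N (contact force between the fingers and anything else above 60 N).
It fails at once if the locker or its hatch is gripped or forced (over 50 N) instead of being pushed with the fingertips (contact force between the fingers and locker above 50 N).
It fails at once if the hatch is flung (faster than 3 rad/s) (velocity of joint hatch above 3 rad/s).
It fails at once if a bystander is lifted off the bench or moved by more than 30 mm (height (world z) of any of block_plane, chisel, pencil above 0.02 m or distance of any of block_plane, chisel, pencil from where it was at the start of the episode above 0.03 m).
It also fails if it takes over 67 s, if anything falls off the work surface, if the arm or the gripper's body presses on something with over 40 N, if the wrist force passes 120 N, or if a joint passes its speed limit or range.

## Working session

There is one attempt and no reset: what is moved stays moved. The work goes in short steps, Python scripts to look and compute and a shell command to move; the robot and the scene stay as the last step left them, time stands still between calls to the robot, and variables do not carry over. Pictures are saved under pics/ and viewed, at most 10 in all, crops included, and the job is handed in when it is done.

```bash
mkdir -p pics
cat > h.py <<'E'
import cv2,numpy as np
from bench import *
from scipy.spatial.transform import Rotation as R
def cam(n):
    c=camera_model(n);return [np.array(c[k],float) for k in("K","dist","rvec","tvec")]
def ray(n,uv,z):
    K,d,r,t=cam(n);Rm=cv2.Rodrigues(r)[0];t=t.ravel()
    p=cv2.undistortPoints(np.array(uv,float).reshape(-1,1,2),K,d).reshape(-1,2)
    D=np.c_[p,np.ones(len(p))]@Rm;o=-Rm.T@t
    return o+D*((z-o[2])/D[:,2])[:,None]
def proj(n,P):
    K,d,r,t=cam(n);return cv2.projectPoints(np.array(P,float).reshape(-1,3),r,t,K,d)[0].reshape(-1,2)
def world(n,dep):
    K,d,r,t=cam(n);Rm=cv2.Rodrigues(r)[0]
    g=np.stack(np.meshgrid(np.arange(640.),np.arange(480.)),-1).reshape(-1,1,2)
    p=cv2.undistortPoints(g,K,d).reshape(-1,2);D=np.c_[p,np.ones(len(p))]*dep.reshape(-1,1)
    return ((D-t.ravel())@Rm).reshape(480,640,3)
E
python3 - <<'E'
from h import *
for n in("side","top"):
    im,dp=get_image(n);cv2.imwrite(f"pics/{n}0.png",im);np.save(f"{n}0.npy",dp)
s=read_state();print(s)
E
```

```text
{'clock': 0.1, 'joints': array([-9.47406339e-01,  3.85488128e-01,  6.76944290e-03, -4.27002073e-04,
       -1.19404010e+00, -2.58622141e-01]), 'joint_vel': array([-5.86057840e-05, -2.16485095e-03,  3.10906002e-03,  1.30745097e-03,
       -7.24990397e-04,  1.85739400e-03]), 'joint_efforts': array([-4.45814221e-04, -3.93319380e+01,  1.88929510e+01,  4.19789940e+00,
       -2.55735315e-03,  2.56028721e-05]), 'position': array([ 222.79428179, -583.37565047,  230.32979011]), 'ee_rot': array([-1.81296942e-01,  9.83427891e-01,  9.72055689e-04, -2.39374671e-04]), 'contact_force': array([-0.34612903, -0.46328463,  0.47143696]), 'wrist_torque': array([ 0.00272336, -0.046552  ,  0.02748614]), 'grasp_force': 0.0, 'gripper_width': 85.48569454573784}
```

```bash
python3 -m handwheel --help | head -20
```

```text
invalid input: not JSON, or not a number
```

View pics/top0.png

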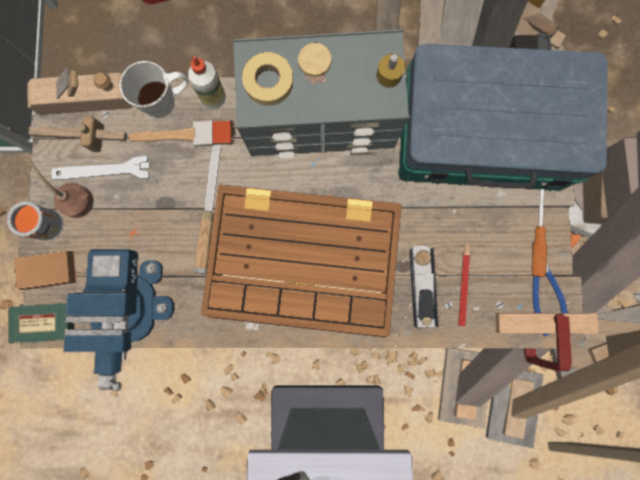

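View pics/side0.png

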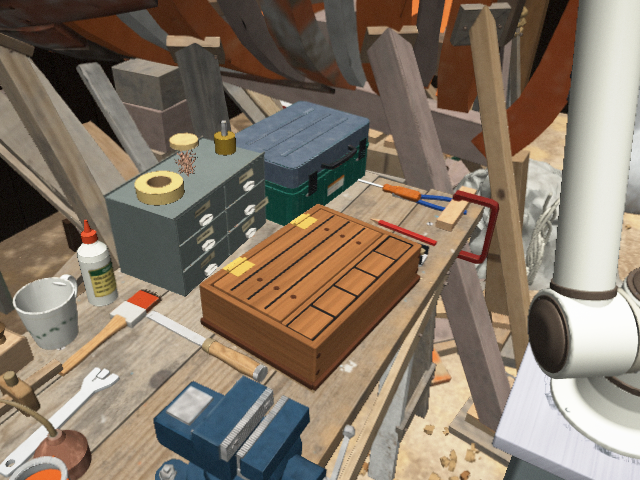

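The top view shows the locker's deck corners near (219,186), (400,204), (389,334), (203,314), staves along the bottom row (y≈297–312 px), plane at x≈425, pencil at 464 and chisel at about (205,235). The side view agrees.

Run:
```python
from h import *
dp=np.load("top0.npy");W=world("top",dp)
m=(abs(W[...,2]-100)<8)&(dp>0)
n,l,st,_=cv2.connectedComponentsWithStats(m.astype(np.uint8))
k=l[255,300];print(st[k],np.median(W[l==k][:,2]))
pts=W[l==k][:,:2].astype(np.float32)
r=cv2.minAreaRect(pts);print(r);print(cv2.boxPoints(r))
print("corners by px",ray("top",[(219,186),(400,204),(389,334),(203,314)],100))
# pose
c=ray("top",[(219,186),(400,204),(389,334),(203,314)],100)[:,:2]
y=(c[0]-c[1])+(c[3]-c[2]);yaw=np.arctan2(-y[0],y[1]);print("yaw",yaw)
# edges from depth in yawed frame
b=cv2.boxPoints(r)
def stave(yaw,ctr):
    Rm=np.array([[np.cos(yaw),-np.sin(yaw)],[np.sin(yaw),np.cos(yaw)]])
    q=(W[...,:2]-ctr)@Rm
    for yy in(-130,-65,0,65,130):
        s=(abs(q[...,0]+79)<16)&(abs(q[...,1]-yy)<22)&(dp>0)
        print(yy,s.sum(),W[s][:,2].mean(),W[s][:,2].std())
    s=(abs(q[...,0])<30)&(abs(q[...,1])<120);print("hatch",W[s][:,2].mean())
ctr=c.mean(0);
d=np.array([np.cos(yaw),np.sin(yaw)]);org=ctr-7*d
print("origin",org);stave(yaw,org)
im=cv2.imread("pics/top0.png")
cv2.imwrite("pics/crop.png",cv2.resize(im[170:350,180:480],None,fx=2.6,fy=2.6,interpolation=cv2.INTER_CUBIC))
```

```text
[  201   185   200   152 24000] 100.32460327251556
((518.7687377929688, 50.75657653808594), (345.6065673828125, 246.2171173095703), 83.60099792480469)
[[ 377.16794 -107.24947]
 [ 621.8511  -134.69077]
 [ 660.3695   208.76263]
 [ 415.6864   236.20392]]
corners by px [[ 655.42557233  205.51897993  100.        ]
 [ 619.40176081 -131.64433166  100.        ]
 [ 382.04729034 -106.89852485  100.        ]
 [ 418.10707281  229.90102066  100.        ]]
yaw -0.10654979218290794
origin [511.7851215   49.96372412]
-130 429 97.86961907910454 1.7065569433727188
-65 432 100.45171234027967 1.7504939265254762
0 429 100.53680467268268 1.7181633127103249
65 426 100.70917298399138 1.6563953285469695
130 420 100.9161081258636 1.6459806216963595
hatch 100.57502369586594
```

View pics/crop.png

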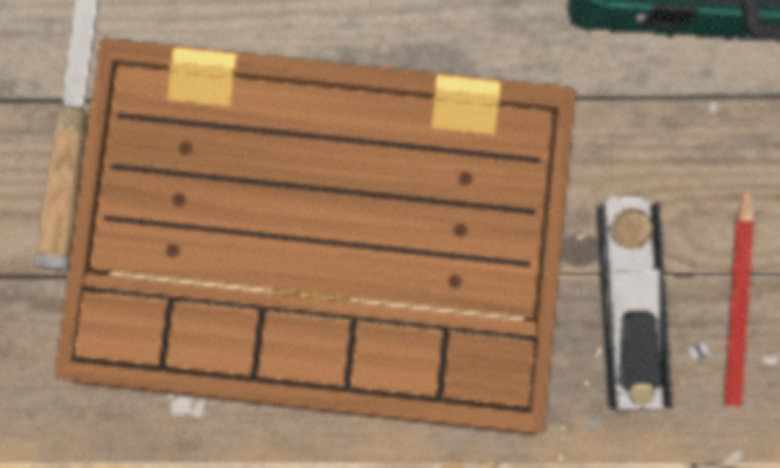

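Depth puts the right-hand stave (y=-130) 2.5–3 mm lower, and the crop shows it at about (488,368). The rectangle fit gives exactly the stated size. Next I check that the path is clear and work out targets.

```bash
cat >> h.py <<'E'
yaw=-np.radians(90-83.601);ex=np.array([np.cos(yaw),np.sin(yaw),0]);ey=np.array([-np.sin(yaw),np.cos(yaw),0])
ORG=np.array([518.77,50.76,0])-7*ex
def L(x,y,z): return ORG+x*ex+y*ey+np.array([0,0,z])
def loc(p): p=np.array(p)-ORG; return np.array([p@ex,p@ey,p[2]])
def totool(p,s=None):
    s=s or read_state();return R.from_quat(s["ee_rot"]).inv().apply(np.array(p)-s["position"])/1000
E
python3 - <<'E'
from h import *
print("stave px",ray("top",[(367.7,311.5)],98),L(-79,-130,98))
t=L(-82,-130,130);print("target",t,"tool",totool(t))
s=read_state();Rc=R.from_quat(s["ee_rot"]);Rd=R.from_matrix(np.c_[-ex,ey,[0,0,-1]])
print("turn",(Rc.inv()*Rd).as_rotvec(),(Rc.inv()*Rd*R.from_rotvec([0,0,np.pi])).as_rotvec())
for n in("top","side"):
    W=world(n,np.load(n+"0.npy"));dp=np.load(n+"0.npy")
    a=s["position"][:2];b=t[:2];u=(b-a)/np.linalg.norm(b-a)
    q=W[...,:2]-a;al=q@u;pe=q@np.array([-u[1],u[0]])
    for k in range(0,600,100):
        m=(dp>0)&(al>k-30)&(al<k+100)&(abs(pe)<130);print(n,k,m.sum(),np.sort(W[m][:,2])[-5:] if m.any() else None)
E
```

```text
stave px [[422.11389428 -69.41128024  98.        ]] [418.81708526 -68.84524585  98.        ]
target [415.83577566 -68.51089108 130.        ] tool [-0.3639566   0.41198191  0.10111034]
turn [ 0.00193258 -0.00059209  0.47629382] [ 8.04311650e-04  2.62526508e-03 -2.66529750e+00]
top 0 1120 [-276.94186768 -276.70923789 -276.42643455 -275.69251682 -273.96635868]
top 100 5338 [45.54412729 45.69222181 45.97647516 46.06462247 46.19117119]
top 200 4798 [45.62060821 45.69222181 45.97647516 46.06462247 46.19117119]
top 300 4904 [25.87235437 25.9798798  25.98988083 26.30034115 26.634258  ]
top 400 5524 [42.7632151  42.78017621 43.14094372 43.15475238 43.42060565]
top 500 6557 [105.01888213 105.11398292 105.26471893 105.34951172 105.43233111]
side 0 2012 [254.06358135 257.31305759 258.13649327 260.98674759 271.37043523]
side 100 9655 [40.70854606 40.77014811 41.11509    41.23287115 42.82825614]
side 200 6561 [40.77014811 40.93893515 41.11509    41.23287115 42.82825614]
side 300 5128 [21.44960363 21.51943091 21.58373595 22.28309071 22.99590987]
side 400 5297 [26.14117897 26.81299717 26.96965841 27.0540343  27.28774878]
side 500 5705 [100.36543204 100.41599233 100.43170163 100.48904602 100.55265662]
```

```bash
python3 -m handwheel '[[-0.03,0.03,0,0,0,0.05,-1],[-0.07,0.075,0,0,0,0.12,-1],[-0.11,0.12,0,0,0,0.2,-1],[-0.15,0.165,0,0,0,0.28,-1],[-0.19,0.21,0.01,0,0,0.36,-1],[-0.23,0.255,0.02,0,0,0.42,-1],[-0.27,0.3,0.03,0,0,0.476,-1],[-0.31,0.345,0.04,0,0,0.476,-1],[-0.345,0.385,0.05,0,0,0.476,-1],[-0.366,0.412,0.06,0,0,0.476,-1]]' && python3 -m handwheel '[[0,0,0,0,0,0,-1],[0,0,0.015,0,0,0,-1],[0,0,0.03,0,0,0,-1],[0,0,0.03,0,0,0,-1],[0,0,0.03,0,0,0,-1]]'
python3 - <<'E'
from h import *
s=read_state();print(s["clock"],s["position"],loc(s["position"]),s["contact_force"],s["gripper_width"],R.from_quat(s["ee_rot"]).as_matrix().round(3),totool(L(-80,-130,100)))
im,d=get_image("top");cv2.imwrite("pics/t1.png",cv2.resize(im[220:400,250:450],None,fx=4,fy=3.3))
E
```

```text
clock: 1.35
position: [418.3, -66.2, 171.0]
ee_rot: [0.054, 0.999, 0.0, 0.0]
contact_force: [0.3, -0.8, -0.2]
gripper_width: 0.3
grasp_force: 0.0
clock: 1.98
position: [418.2, -68.8, 141.9]
ee_rot: [0.056, 0.998, -0.0, 0.0]
contact_force: [-0.2, 0.4, 0.2]
gripper_width: -0.1
grasp_force: 0.0
1.975 [418.17934045 -68.79552128 141.85870469] [ -79.63931345 -130.02166289  141.85870469] [-0.24187747  0.44263798  0.15808609] -0.10012363579045143 [[-0.994  0.112  0.001]
 [ 0.112  0.994 -0.   ]
 [-0.001  0.    -1.   ]] [3.94960313e-04 2.03068388e-05 4.18583960e-02]
```

View pics/t1.png

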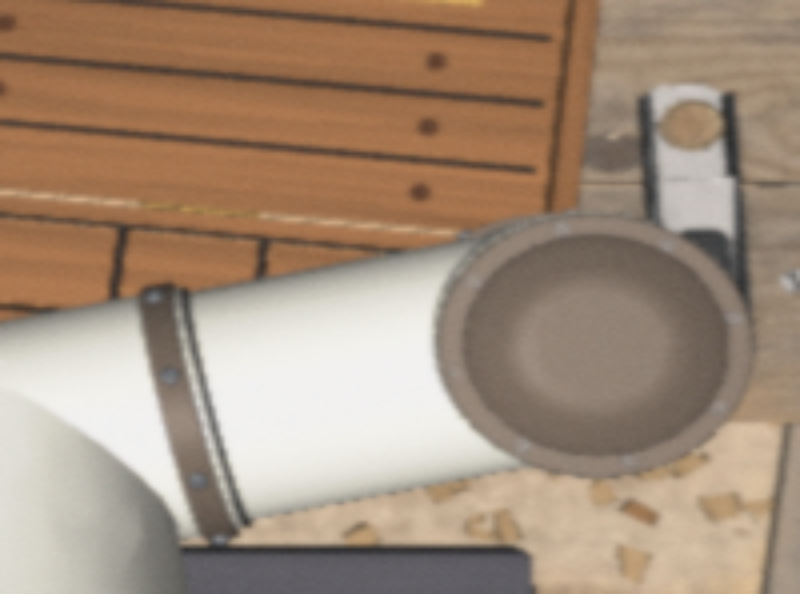

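The wrist covers the stave (TCP at local -80, -130), as intended. I'll go down gently and feel.

```bash
python3 -m handwheel '[[0,0,0.015,0,0,0,-1],[0,0,0.03,0,0,0,-1],[0,0,0.038,0,0,0,-1],[0,0,0.042,0,0,0,-1],[0,0,0.042,0,0,0,-1]]'; python3 -m handwheel '[[0,0,0.001,0,0,0,-1],[0,0,0.002,0,0,0,-1],[0,0,0.003,0,0,0,-1],[0,0,0.004,0,0,0,-1],[0,0,0.004,0,0,0,-1]]'
```

```text
clock: 2.65
position: [418.1, -68.4, 99.5]
ee_rot: [0.056, 0.998, -0.0, 0.0]
contact_force: [-0.3, 0.6, -0.1]
gripper_width: 0.0
grasp_force: 0.0
clock: 3.28
position: [418.2, -68.3, 95.7]
ee_rot: [0.055, 0.998, 0.0, 0.0]
contact_force: [-1.5, 0.9, 4.7]
gripper_width: 0.2
grasp_force: 2.4
```

```bash
python3 -m handwheel '[[0,0,0.001,0,0,0,-1],[0,0,0.002,0,0,0,-1],[0,0,0.003,0,0,0,-1],[0,0,0.004,0,0,0,-1],[0,0,0.004,0,0,0,-1]]'
python3 - <<'E'
from h import *
im,d=get_image("side");cv2.imwrite("pics/s1.png",im);print(read_state()["contact_force"])
E
```

```text
clock: 3.9
position: [417.9, -68.4, 91.4]
ee_rot: [0.056, 0.998, -0.0, -0.0]
contact_force: [-1.3, -0.0, 5.0]
gripper_width: -0.0
grasp_force: 2.4
[-1.55188317  1.22773231  4.71075431]
```

View pics/s1.png

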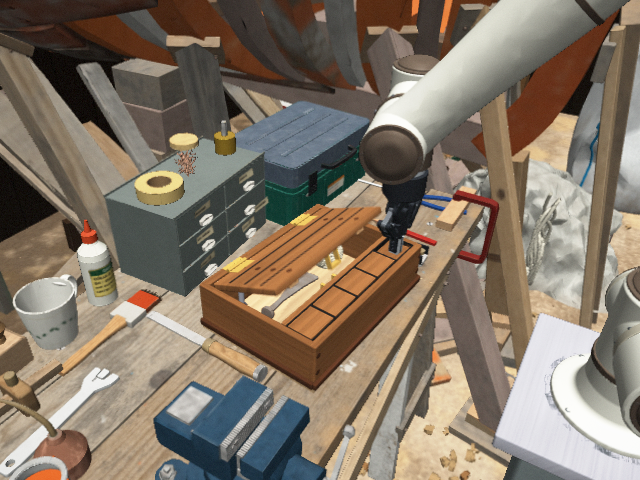

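The hatch has sprung ajar (front edge near (330,245)) and the fingers are in the right-hand stave. Next I rise and move over between the stirrup and the right batten.

```bash
python3 -m handwheel '[[0,0,-0.01,0,0,0,-1],[0,0,-0.025,0,0,0,-1],[0.005,0,-0.05,0,0,0,-1],[0.005,0.01,-0.073,0,0,0,-1],[0.005,0.035,-0.073,0,0,0,-1],[0.005,0.06,-0.073,0,0,0,-1],[0.005,0.078,-0.073,0,0,0,-1],[0,0.078,-0.073,0,0,0,-1],[-0.01,0.078,-0.073,0,0,0,-1],[-0.01,0.078,-0.073,0,0,0,-1]]'
python3 - <<'E'
from h import *
s=read_state();print(loc(s["position"]),s["contact_force"])
im,d=get_image("side");cv2.imwrite("pics/s2.png",im[150:350,180:500].repeat(2,0).repeat(2,1))
W=world("side",d);q=(W-ORG)@np.c_[ex,ey,[0,0,1]];m=(d>0)&(abs(q[...,1]-60)<60)&(q[...,2]>106)&(q[...,2]<230)&(q[...,0]>-60)&(q[...,0]<110)
p=q[m];i=np.argsort(p[:,2])[-200:];print(m.sum(),np.median(p[i],0)); print("angle",np.arctan2(np.median(p[i],0)[2]-102,112-np.median(p[i],0)[0]))
E
```

```text
clock: 5.2
position: [437.3, 7.5, 164.2]
ee_rot: [0.056, 0.998, -0.0, -0.0]
contact_force: [-0.6, -0.6, -0.7]
gripper_width: 0.0
grasp_force: 0.0
[-69.17208949 -52.08521037 164.24305895] [-0.6235752  -0.57403072 -0.73757079]
1373 [ -2.92077127  64.00262132 191.50408801]
angle 0.6617003116586703
```

View pics/s2.png

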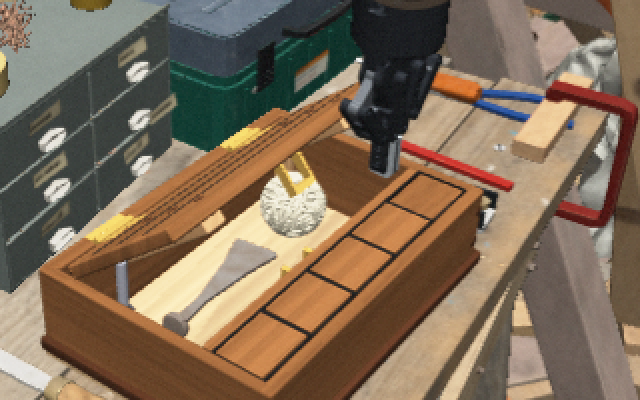

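Hatch rests near 0.7 and the fingers stand before it at local (-69,-52,164). I'll push along the edge's arc.

```bash
python3 -m handwheel '[[-0.015,0,0,0,0,0,-1],[-0.03,0,0,0,0,0,-1],[-0.04,0,0,0,0,0,-1],[-0.046,0,0,0,0,0,-1],[-0.051,0,-0.006,0,0,0,-1],[-0.056,0,-0.012,0,0,0,-1],[-0.061,0,-0.018,0,0,0,-1],[-0.065,0,-0.023,0,0,0,-1],[-0.071,0,-0.028,0,0,0,-1],[-0.076,0,-0.032,0,0,0,-1]]'
python3 - <<'E'
from h import *
s=read_state();print(loc(s["position"]),s["contact_force"])
E
```

```text
clock: 6.5
position: [511.9, -0.6, 197.2]
ee_rot: [0.056, 0.998, -0.0, -0.0]
contact_force: [-5.2, 0.4, 2.9]
gripper_width: -0.4
grasp_force: 2.9
[  5.88924356 -51.84551786 197.23967889] [-5.2357739   0.36468647  2.89471726]
```

```bash
python3 -m handwheel '[[-0.006,0,-0.005,0,0,0,-1],[-0.012,0,-0.009,0,0,0,-1],[-0.02,0,-0.014,0,0,0,-1],[-0.028,0,-0.018,0,0,0,-1],[-0.037,0,-0.022,0,0,0,-1],[-0.046,0,-0.025,0,0,0,-1],[-0.055,0,-0.028,0,0,0,-1],[-0.064,0,-0.03,0,0,0,-1],[-0.073,0,-0.031,0,0,0,-1],[-0.082,0,-0.032,0,0,0,-1]]'
python3 - <<'E'
from h import *
s=read_state();print(loc(s["position"]),s["contact_force"])
im,d=get_image("side");cv2.imwrite("pics/s3.png",im[100:350,180:500].repeat(2,0).repeat(2,1))
E
```

```text
clock: 7.75
position: [594.3, -9.6, 228.3]
ee_rot: [0.056, 0.998, 0.0, 0.0]
contact_force: [-0.9, 0.5, 0.1]
gripper_width: 0.3
grasp_force: 0.8
[ 88.75021981 -51.52989677 228.27984337] [-0.94114751  0.46746653  0.12703868]
```

View pics/s3.png

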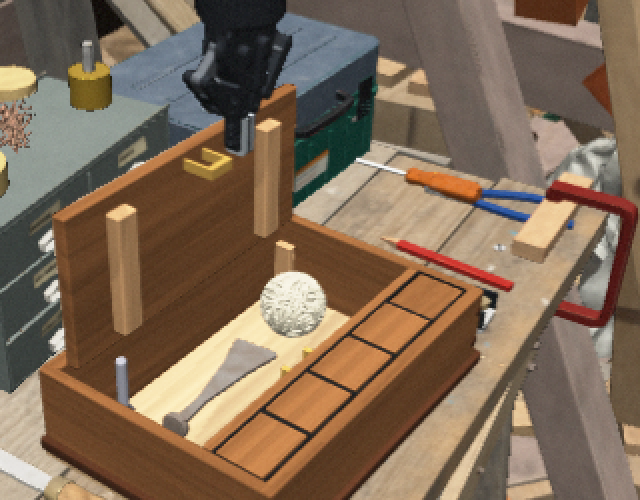

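The hatch is at about upright (~1.6 rad), contact between stirrup and batten. Pushing on past 1.7.

```bash
python3 -m handwheel '[[-0.007,0,0,0,0,0,-1],[-0.014,0,0,0,0,0,-1],[-0.021,0,0,0,0,0,-1],[-0.028,0,0,0,0,0,-1],[-0.034,0,0,0,0,0,-1],[-0.038,0,0,0,0,0,-1],[-0.038,0,0,0,0,0,-1],[-0.03,0,0,0,0,0,-1],[0,0,0,0,0,0,-1],[0.04,0,0,0,0,0,-1]]'; python3 -m handwheel '[[0.04,0,-0.01,0,0,0,-1],[0.08,0,-0.02,0,0,0,-1],[0.12,0,-0.02,0,0,0,-1],[0.12,0,-0.02,0,0,0,-1],[0.12,0,-0.02,0,0,0,-1]]'
python3 - <<'E'
from h import *
s=read_state();print(loc(s["position"]),s["contact_force"])
im,d=get_image("side");cv2.imwrite("pics/s4.png",im)
W=world("side",d);q=(W-ORG)@np.c_[ex,ey,[0,0,1]]
m=(d>0)&(abs(q[...,1]-55)<20)&(q[...,2]>130)&(q[...,2]<235)&(q[...,0]>70)&(q[...,0]<190)
a=np.polyfit(q[m][:,2],q[m][:,0],1);print(m.sum(),"angle",np.pi/2+np.arctan(a[0]))
E
```

```text
clock: 9.05
position: [552.7, -5.0, 228.1]
ee_rot: [0.056, 0.998, -0.0, -0.0]
contact_force: [0.2, 1.0, -0.2]
gripper_width: 0.1
grasp_force: 0.0
clock: 9.68
position: [434.7, 8.3, 248.9]
ee_rot: [0.055, 0.998, 0.0, 0.001]
contact_force: [-0.1, -0.1, -0.2]
gripper_width: 0.2
grasp_force: 0.0
[-71.79442767 -51.52382017 248.87589279] [-0.10328417 -0.13814712 -0.23653116]
1094 angle 1.9206299287014943
```

View pics/s4.png

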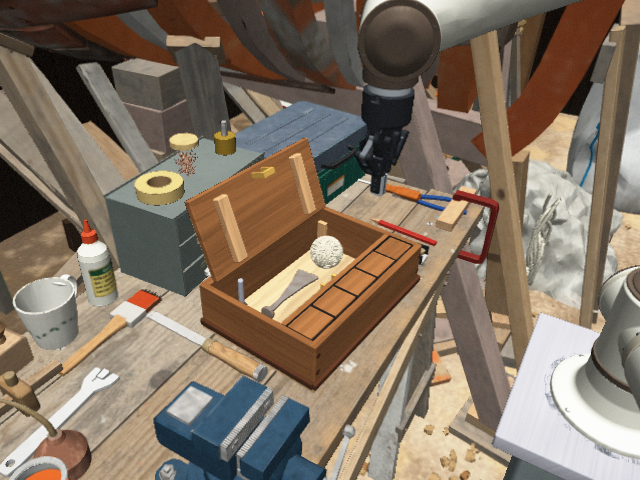

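The hatch lies fully back (1.92 rad, top edge near (250,170)), the hand is free above the bench and the bystanders are untouched.

```bash
python3 -c "from bench import *;print(job_done())"
```

```text
the job is handed in; nothing more can be done
None
```

The job is handed in: I pressed the right-hand stave (y = -130 mm), the catch let go, and the hatch now lies back on its stop at about 1.92 rad by the depth image, with the hand clear and the plane, chisel and pencil never touched (no verdict came back).

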